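# Tighten the tool post and hang up its key

### The arm

A 6-joint arm with a two-finger parallel gripper is mounted at the origin on the work surface. World frame = base frame: x ahead of the robot, y to its left, z up, the work surface at z = 0. Lengths are in m, angles in rad, forces in N, time in s.
With the tool pointing down it reaches from about 0.35 to 0.975 m from the base axis. Payload 4.9 kg.
Tool frame: the origin (TCP) lies midway between the tips of the shut fingers; the grasp point (between the pads) lies 19 mm behind it; z points along the fingers, y is the line along which they close (so a half turn about z gives the same grasp; the last joint's range is limited). The gripper opens to 85 mm and grips with 20 to 120 N. Pads are 22 mm wide; open, the fingers measure 114 mm over their backs; the gripper's body (76 mm by 85 mm) begins 54 mm behind the grasp point. The pads swing forward as they close: fully open they stand 13 mm farther back than shut.
Start: joints at [-1.298, 0.053, 1.613, -0, 1.476, -0.119], TCP at [0.239, -0.578, 0.204] pointing down, gripper open.
Joint ranges: [-3.01, 3.01], [-1.01, 2.22], [0.06, 2.58], [-1.02, 4.17], [0.09, 2.62], [-3.14, 3.14]. Speed limits (rad/s): [2.57, 2.57, 3.14, 3.14, 3.14, 3.14].

### API

Orientations are given as a rotation vector (axis times angle).
In Python, from station import ctrl, optics, job gives the robot as it stands.
- The arm moves only by the shell command python3 -m jog 'ROWS' [OPENING] [FORCE]. ROWS is JSON, a list of rows, each a list of 2 entries, a list of its own where there are three numbers: the shift along the tool's x, y, z in m, then the turn, a rotation vector about the tool's x, y, z in rad. A call has 1 to 5 rows; each row is the pose to reach, as a shift and turn from the pose commanded when the call began, along the tool's axes at that moment; what a row does not reach only later rows make up. A row lasts 1/10 s, in which the tool goes at most 50 mm and 8.59 degrees, less where a joint would pass 70% of its speed; a pose out of reach is approached as far as the arm can. A call with a gripper value outside its range is refused whole. OPENING is the opening, from 0 (shut) to 1 (fully open), set as the call begins (- or left out, the last holds). The fingers move at their own pace and stop on an object; FORCE is the grip in N (left out, the last holds). Time passes only in rows, so rows that repeat a pose let the fingers close. It gives the time, the measured TCP pose, the force, the opening and the grip force at its end, in the units of the state.
- ctrl.get_obs(): the state, without advancing time (a new reading comes with each control period).
- optics.get_image(name): name is "scene" or "side" or "wrist"; returns a dict with "image" (480x640x3 uint8, blue, green, red), "fx", "fy", "cx", "cy" (pixels), "D" ([k1, k2, p1, p2, k3] as OpenCV has them; the pictures are not rectified), "rvec" (rotation vector, rad) and "tvec" (3), from world to camera coordinates, as OpenCV has them; the wrist camera has in their place "mount" (4x4, takes a point from camera to tool coordinates, whose origin is the TCP and whose axes are the flange's). Camera axes: x right, y down, z forward; pixel columns grow to the right and rows downward; lengths in m; the calibration is good to about 2 mm. A picture is of the moment at which its call begins: read the wrist's pose just before it. There is no depth.
- job.finish_job(): hands the job in; it is judged then, once.
The state is a dict: "t": time; "q": joint angles; "dq": joint speeds; "effort": joint torques, N m; "tool_pos": TCP position; "tool_rot": TCP orientation; "contact_force": force on the tool from outside, world axes, zero at the start; "wrist_torque": the same for the moment, N m; "opening": finger opening in m; "grip_force": force on a finger pad.
Only numpy, scipy, OpenCV 4.12 (cv2) and the standard library are available. Lean on these libraries where they do the work, as an engineer would, in place of code of your own. Each camera call takes 0.05 s, during which the arm holds its last target. There are 200 camera calls.

### The job

The red T-key is standing in the hex socket of the lathe tool post's clamp screw. Turn it about a quarter turn clockwise (seen from above) to tighten the screw, then take the key out and hang it upright by its crossbar across the two walls of the empty red rack. Leave the blue key hanging where it is.

Things in the scene. Friction and masses are not known exactly. Their poses are not given: they have to be found in the camera images.
- red_key: T-key, 0.2 to 0.45 kg: steel hex shank 17 across flats, 70 long, red crossbar on top 130 long, 20 wide, 20 high (mm). Origin: centre of the shank's lower end; z up the shank; crossbar along y, its centre at z = 80. It starts upright, 25 deep in the screw's socket, and lifts straight out; the screw's rim is 45 below the crossbar's underside. The screw is on a grey tool post, 110 square, 60 high.
- clamp_screw (a joint): clockwise turn (from above) of the clamp screw, rad: 0 at the start, stop at 1.75. A dark hexagonal head on the tool post, 36 mm across flats, 30 mm high, vertical axis, with a hex socket 18.4 mm across flats in its top. Light friction (0.12 N m); stays where it is left. The key has about 10 degrees of play before it drives the screw.
- red_rack: fixed empty red rack, left or right of the tool post (mm): base 100 x 100 x 8, two upright walls along x, 90 long, 10 thick, tops at z = 85, gap between them 62 wide (along y), open above and at both x ends. Origin: centre of the underside, on the table; z up. A key hangs with its shank in the gap and its crossbar along y resting on both walls, its lower end then at z = 15.
- blue_key: the same T-key with a blue crossbar, hanging in a blue rack of the same shape on the other side of the tool post; not to be disturbed. Origin and axes as for the red key.
There are look-alikes about, which are no part of the job. What is shaped like the red_key but green or yellow is not meant. Several things have the shape of the red_rack; the one meant has the colours described above.

How it is judged:
By the outcome, as a careful person would: the job done as asked, in the order asked, and still so for the second after the job is handed in, with the robot touching nothing.
It also fails if it takes over 45 s, if anything falls off the work surface, if the arm or the gripper's body presses on something with over 40 N, if the wrist force passes 120 N, or if a joint passes its speed limit or range.

## Working session

There is one attempt and no reset: what is moved stays moved. The work goes in short steps, Python scripts to look and compute and a shell command to move; the robot and the scene stay as the last step left them, time stands still between calls to the robot, and variables do not carry over. Pictures are saved under pics/ and viewed, at most 10 in all, crops included, and the job is handed in when it is done.

```bash
mkdir -p pics; ls
python3 - <<'E'
from station import ctrl, optics
import cv2,numpy as np
o=ctrl.get_obs(); print(o)
a=optics.get_image("scene"); b=optics.get_image("side")
for n,i in (("scene",a),("side",b)):
    cv2.imwrite(f"pics/{n}0.png",i["image"]); print({k:v for k,v in i.items() if k!="image"})
E
```

```text
pics
{'t': 0.0, 'q': array([-1.29799500e+00,  5.33619909e-02,  1.61428112e+00,  1.89427740e-05,
        1.47596283e+00, -1.19004098e-01]), 'dq': array([ 3.46360648e-04, -5.53359797e-05,  2.05284660e-03,  2.35071963e-04,
       -2.03322275e-03,  7.83180340e-04]), 'effort': array([-5.83497786e-04, -3.93681085e+01, -3.70178425e+01, -1.57609684e-04,
        6.97144977e-03, -4.54505425e-05]), 'tool_pos': array([ 0.23848525, -0.57699639,  0.20316757]), 'tool_rot': array([-3.07953157e+00, -6.11123667e-01,  2.13282249e-04]), 'contact_force': array([ 0.51029953,  0.091276  , -0.78946196]), 'wrist_torque': array([-0.0162237 , -0.01303422, -0.00591663]), 'grip_force': 0.0, 'opening': 0.08549163819033159}
{'fx': 484.3332646547238, 'fy': 484.3332646547238, 'cx': 320.200030745794, 'cy': 246.4338906573514, 'D': array([0.00236773, 0.        , 0.        , 0.        , 0.        ]), 'rvec': array([ 0.66368538,  2.63013482, -1.16563498]), 'tvec': array([ 0.38000046, -0.14563081,  1.14770569])}
{'fx': 525.1359002386679, 'fy': 525.1359002386679, 'cx': 313.30297914285984, 'cy': 237.47986990483153, 'D': array([-0.09345141,  0.        ,  0.        ,  0.        ,  0.        ]), 'rvec': array([ 0.32555214, -2.84989691,  1.0576909 ]), 'tvec': array([0.4711119 , 0.06851596, 0.97056628])}
```

View pics/scene0.png

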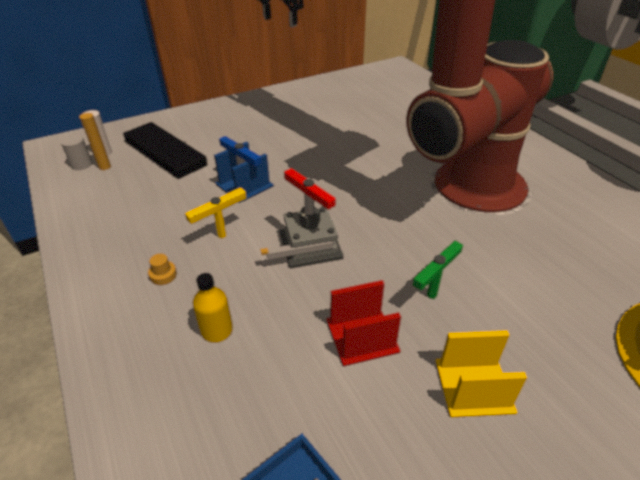

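View pics/side0.png

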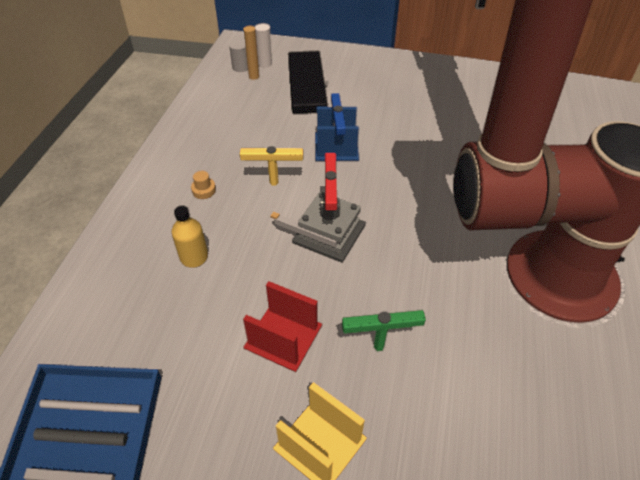

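The scene view shows the red key's crossbar at about (310,188) and the red rack at (363,325). The side view has them at (331,180) and (283,325). The blue key hangs at scene (244,160). The rest are look-alikes.

```bash
cat > h.py <<'E'
from station import ctrl, optics
import cv2,numpy as np
from scipy.spatial.transform import Rotation as R
def cam(name):
    o=ctrl.get_obs(); c=optics.get_image(name); c["obs"]=o
    c["K"]=np.array([[c["fx"],0,c["cx"]],[0,c["fy"],c["cy"]],[0,0,1]])
    if "mount" in c:
        T=np.eye(4); T[:3,:3]=R.from_rotvec(o["tool_rot"]).as_matrix(); T[:3,3]=o["tool_pos"]
        T=T@np.array(c["mount"]); c["Rw"]=T[:3,:3]; c["C"]=T[:3,3]
    else:
        M=R.from_rotvec(np.ravel(c["rvec"])).as_matrix(); c["Rw"]=M.T; c["C"]=-M.T@np.ravel(c["tvec"])
    return c
def rays(c,px):
    u=cv2.undistortPoints(np.array(px,float).reshape(-1,1,2),c["K"],c["D"]).reshape(-1,2)
    return np.c_[u,np.ones(len(u))]@c["Rw"].T
def onplane(c,px,z):
    d=rays(c,px); return c["C"]+d*((z-c["C"][2])/d[:,2])[:,None]
def tri(c1,p1,c2,p2):
    out=[]
    for a,b in zip(rays(c1,p1),rays(c2,p2)):
        s=np.linalg.lstsq(np.c_[a,-b],c2["C"]-c1["C"],rcond=None)[0]
        A=c1["C"]+s[0]*a;B=c2["C"]+s[1]*b; out.append(np.r_[(A+B)/2,np.linalg.norm(A-B)])
    return np.array(out)
def comps(img,hue=(170,8),amin=60):
    h=cv2.cvtColor(img,cv2.COLOR_BGR2HSV); H=h[...,0]
    m=((H>=hue[0])|(H<=hue[1])) if hue[0]>hue[1] else (H>=hue[0])&(H<=hue[1])
    m=(m&(h[...,1]>195)&(h[...,2]>60)).astype(np.uint8)*255
    cs=cv2.findContours(m,cv2.RETR_EXTERNAL,cv2.CHAIN_APPROX_NONE)[0]
    return m,[k for k in cs if cv2.contourArea(k)>amin]
def axis_ends(k):
    b=cv2.boxPoints(cv2.minAreaRect(k)); 
    if np.linalg.norm(b[0]-b[1])>np.linalg.norm(b[1]-b[2]): b=np.roll(b,1,0)
    e=np.array([(b[0]+b[1])/2,(b[2]+b[3])/2]); return e[np.argsort(e[:,1])]
E
python3 - <<'E'
from h import *
np.set_printoptions(precision=4,suppress=True)
S=cam("scene");D=cam("side")
for c in (S,D):
    for k in comps(c["image"])[1]: print(cv2.contourArea(k),cv2.minAreaRect(k)[0],axis_ends(k).round(1).tolist(), cv2.approxPolyDP(k,3,True).reshape(-1,2).tolist() if cv2.contourArea(k)>600 else '')
    print()
print(tri(S,[[310,184],[363,325]],D,[[331,176],[283,325]]))
E
```

```text
4110.0 (364.1151123046875, 321.66571044921875) [[355.79998779296875, 285.3999938964844], [372.5, 357.8999938964844]] [[381, 281], [332, 292], [328, 322], [343, 364], [398, 351], [395, 337], [399, 316], [380, 313]]
550.5 (309.37286376953125, 188.180908203125) [[285.3999938964844, 171.39999389648438], [333.29998779296875, 205.0]] 


[[0.4509 0.0008 0.155  0.0005]
 [0.4791 0.2408 0.0292 0.0023]]
```

Run:
```python
from h import *
np.set_printoptions(precision=4,suppress=True)
S=cam("scene")
e=onplane(S,[[285.4,171.4],[333.3,205]],.147); d=e[1]-e[0]; print(e,np.linalg.norm(d),np.degrees(np.arctan2(d[1],d[0])))
print(onplane(S,[[381,281],[332,292],[399,316]],.085)); print(onplane(S,[[343,364],[398,351]],.004))
W=cam("wrist"); cv2.imwrite("pics/w0.png",W["image"]); print(W["mount"],W["fx"])
o=ctrl.get_obs(); print(R.from_rotvec(o["tool_rot"]).as_matrix())
```

```text
[[ 0.4681 -0.0701  0.147 ]
 [ 0.439   0.067   0.147 ]] 0.14008944637412618 101.96858465091913
[[0.4305 0.2146 0.085 ]
 [0.5137 0.1972 0.085 ]
 [0.4473 0.2901 0.085 ]]
[[0.5376 0.2777 0.004 ]
 [0.4456 0.299  0.004 ]]
[[-0.0009 -0.9601 -0.2797  0.0706]
 [ 1.     -0.0008 -0.0004  0.001 ]
 [ 0.0001 -0.2797  0.9601 -0.168 ]
 [ 0.      0.      0.      1.    ]] 405.8633677676731
[[ 0.9242  0.3818 -0.0002]
 [ 0.3818 -0.9242  0.0007]
 [ 0.0001 -0.0007 -1.    ]]
```

```bash
cat > to.py <<'E'
# prints shift/turn in tool axes to reach x y z yaw(deg of tool x), tool straight down
import sys; from h import *
x,y,z,a=map(float,sys.argv[1:5]); o=ctrl.get_obs(); A=R.from_rotvec(o["tool_rot"])
c,s=np.cos(np.radians(a)),np.sin(np.radians(a)); B=R.from_matrix(np.array([[c,s,0],[s,-c,0],[0,0,-1]]).astype(float))
sh=A.inv().apply(np.array([x,y,z])-o["tool_pos"]); rv=(A.inv()*B).as_rotvec()
print("t %.2f pos %s shift %s turn %s F %s T %s q6 %.2f"%(o["t"],o["tool_pos"].round(4),sh.round(4),rv.round(4),o["contact_force"].round(1),o["wrist_torque"].round(3),o["q"][5]))
E
python3 -m jog '[[[0.417,-0.453,-0.05],[0,0,-1.389]],[[0.417,-0.453,-0.05],[0,0,-1.389]],[[0.417,-0.453,-0.05],[0,0,-1.389]],[[0.417,-0.453,-0.05],[0,0,-1.389]],[[0.417,-0.453,-0.05],[0,0,-1.389]]]'
python3 to.py 0.451 0.001 0.25 102
```

```text
t: 0.8
tool_pos: [0.3249, -0.3419, 0.2247]
tool_rot: [2.638, 1.705, 0.0]
contact_force: [0.9, 0.9, 0.3]
opening: 0.0857
grip_force: 0.0
t 0.80 pos [ 0.3249 -0.3419  0.2247] shift [ 0.3644 -0.0259 -0.0252] turn [ 4.00e-04  0.00e+00 -6.33e-01] F [0.9 0.9 0.3] T [ 0.024 -0.048  0.   ] q6 -0.55
```

```bash
python3 -m jog '[[[0.364,-0.026,-0.025],[0,0,-0.633]],[[0.364,-0.026,-0.025],[0,0,-0.633]],[[0.364,-0.026,-0.025],[0,0,-0.633]],[[0.364,-0.026,-0.025],[0,0,-0.633]],[[0.364,-0.026,-0.025],[0,0,-0.633]]]'
python3 to.py 0.451 0.001 0.25 102
```

```text
t: 1.3
tool_pos: [0.4122, -0.1082, 0.2422]
tool_rot: [1.979, 2.438, 0.001]
contact_force: [1.4, 0.1, -0.3]
opening: 0.0854
grip_force: 0.0
t 1.30 pos [ 0.4122 -0.1082  0.2422] shift [ 0.0989  0.0604 -0.0078] turn [ 0.0012  0.0008 -0.0026] F [ 1.4  0.1 -0.3] T [ 0.036 -0.033 -0.02 ] q6 -0.64
```

```bash
python3 -m jog '[[[0.099,0.06,-0.008],[0,0,0]],[[0.099,0.06,-0.008],[0,0,0]],[[0.099,0.06,-0.008],[0,0,0]],[[0.099,0.06,-0.008],[0,0,0]]]'
python3 to.py 0.451 0.001 0.126 102
python3 - <<'E'
from h import *
np.set_printoptions(precision=4,suppress=True)
W=cam("wrist"); cv2.imwrite("pics/w1.png",W["image"])
for k in comps(W["image"],amin=300)[1]:
    r=cv2.minAreaRect(k); print(cv2.contourArea(k),r); e=axis_ends(k); w=onplane(W,e,.155); d=w[0]-w[1]
    print(e,w,w.mean(0),np.linalg.norm(d),np.degrees(np.arctan2(d[1],d[0])))
E
```

```text
t: 1.7
tool_pos: [0.451, 0.0011, 0.25]
tool_rot: [1.978, 2.441, 0.0]
contact_force: [-0.4, -0.6, -0.6]
opening: 0.0853
grip_force: 0.0
t 1.70 pos [0.451  0.0011 0.25  ] shift [-1.00e-04 -0.00e+00  1.24e-01] turn [ 0.0003 -0.0001 -0.0008] F [-0.4 -0.6 -0.6] T [-0.013  0.088  0.03 ] q6 -0.37
1734.5 ((319.0, 272.5), (73.0, 28.0), 90.0)
[[319. 236.]
 [319. 309.]] [[ 0.4541 -0.008   0.155 ]
 [ 0.4654 -0.0613  0.155 ]] [ 0.4597 -0.0346  0.155 ] 0.05452059012295938 101.98672611795126
2368.0 ((318.00921630859375, 171.53433227539062), (91.40022277832031, 29.374948501586914), 89.01223754882812)
[[317.2214 125.841 ]
 [318.797  217.2276]] [[0.438  0.0624 0.155 ]
 [0.4512 0.0048 0.155 ]] [0.4446 0.0336 0.155 ] 0.05912110942002 102.93543065742318
```

View pics/w1.png

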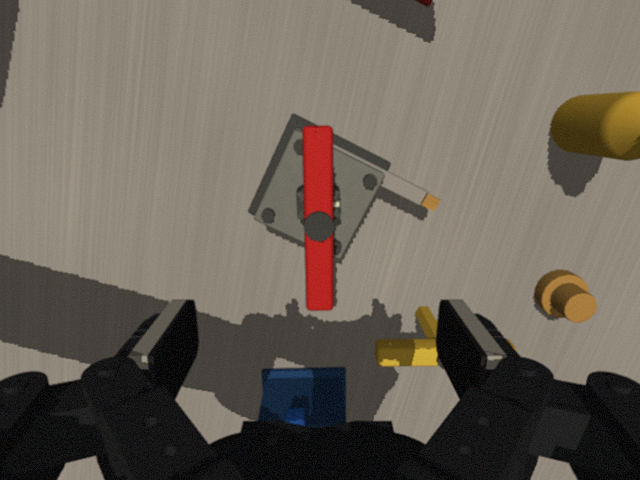

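The wrist view shows the key's crossbar upright in the image at x≈318, rows 126–309, aligned with the tool to within 1°. The shank cap is at (318,226). The way down is free.

```bash
python3 -m jog '[[[0,0,0.05],[0,0,0]],[[0,0,0.09],[0,0,0]],[[0,0,0.124],[0,0,0]],[[0,0,0.124],[0,0,0]]]'
python3 -m jog '[[[0,0,0],[0,0,0]],[[0,0,0],[0,0,0]],[[0,0,0],[0,0,0]],[[0,0,0],[0,0,0]],[[0,0,0],[0,0,0]]]' 0.0 60
python3 to.py 0.451 0.001 0.126 102
```

```text
t: 2.15
tool_pos: [0.4461, -0.0017, 0.1199]
tool_rot: [-1.98, -2.426, 0.009]
contact_force: [-1.3, 0.4, 0.8]
opening: 0.0854
grip_force: 0.0
t: 2.65
tool_pos: [0.4518, -0.0012, 0.1275]
tool_rot: [1.982, 2.434, 0.002]
contact_force: [-0.2, -0.5, 3.5]
opening: 0.0154
grip_force: 58.3
t 2.65 pos [ 0.4518 -0.0012  0.1275] shift [ 0.0023 -0.0003  0.0015] turn [ 0.0029  0.0012 -0.0053] F [-0.2 -0.5  3.5] T [-0.053 -0.018 -0.038] q6 -0.37
```

```bash
python3 -m jog '[[[0,0,0],[0,0,0.1]],[[0,0,0],[0,0,0.2]],[[0,0,0],[0,0,0.3]],[[0,0,0],[0,0,0.3]]]'
python3 to.py 0.451 0.001 0.126 2
python3 -m jog '[[[0,0,0],[0,0,0.13]],[[0,0,0],[0,0,0.26]],[[0,0,0],[0,0,0.38]],[[0,0,0],[0,0,0.5]],[[0,0,0],[0,0,0.5]]]'
python3 to.py 0.451 0.001 0.126 2
python3 - <<'E'
from h import *
W=cam("wrist"); cv2.imwrite("pics/w2.png",W["image"])
E
```

```text
t: 3.05
tool_pos: [0.453, -0.0012, 0.1285]
tool_rot: [2.324, 2.108, 0.006]
contact_force: [1.9, 0.8, 6.9]
opening: -0.0
grip_force: 2.9
t 3.05 pos [ 0.453  -0.0012  0.1285] shift [ 0.002  -0.0022  0.0025] turn [ 0.005  -0.0043  1.4386] F [1.9 0.8 6.9] T [ 0.029 -0.289  0.025] q6 -0.07
t: 3.55
tool_pos: [0.4525, -0.001, 0.1282]
tool_rot: [2.775, 1.468, 0.006]
contact_force: [-0.2, -0.6, 6.2]
opening: 0.0001
grip_force: 2.9
t 3.55 pos [ 0.4525 -0.001   0.1282] shift [ 0.0008 -0.0024  0.0022] turn [ 0.0027 -0.0041  0.9382] F [-0.2 -0.6  6.2] T [ 0.11  -0.064 -0.032] q6 0.43
```

View pics/w2.png

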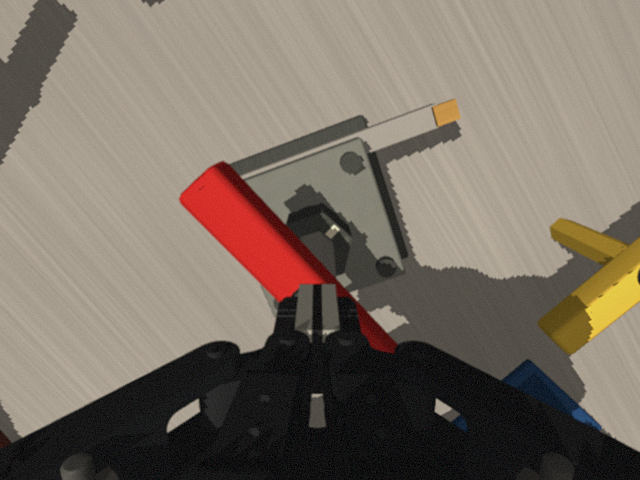

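The fingers have shut fully at (318,300) and the bar lies about 40° off the tool, so the grip slipped off. I'll check from the fixed cameras.

Run:
```python
from h import *
np.set_printoptions(precision=4,suppress=True)
S=cam("scene");D=cam("side")
f=lambda c,x,y:cv2.resize(c["image"][y:y+130,x:x+100],None,fx=4,fy=4,interpolation=cv2.INTER_CUBIC)
cv2.imwrite("pics/c3.png",np.hstack([f(S,260,140),f(D,280,130)]))
for k in comps(S["image"])[1]: print(cv2.contourArea(k),axis_ends(k))
```

```text
4109.5 [[355.5505 285.7191]
 [372.2359 358.0225]]
488.5 [[288.8736 169.9585]
 [330.8571 205.1705]]
```

View pics/c3.png

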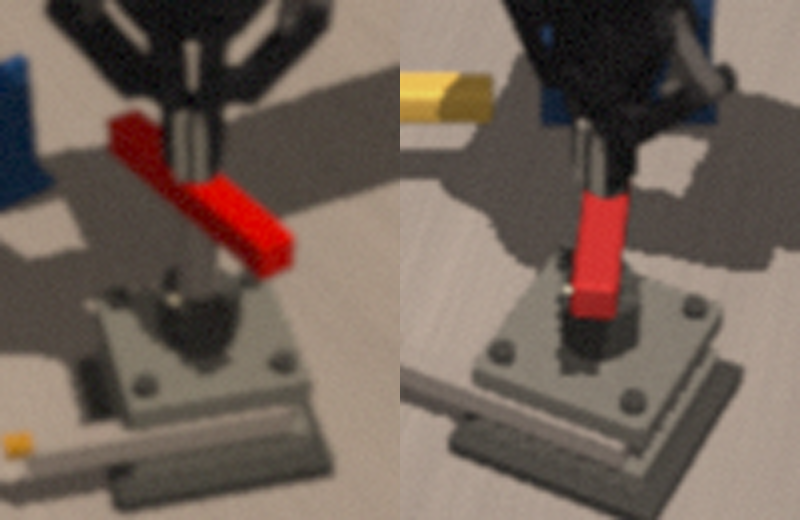

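Run:
```python
from h import *
np.set_printoptions(precision=4,suppress=True)
S=cam("scene");D=cam("side")
print(S["C"],D["C"])
print(tri(S,[[333.2,199.5],[324.8,203]],D,[[333.8,203],[323.2,202.5]]))
# project finger tip (TCP) and hypothetical bar centres
o=ctrl.get_obs()
for n,c in (("S",S),("D",D)):
    for p in (o["tool_pos"],[.451,.001,.155],[.451,.001,.128]):
        q=(np.array(p)-c["C"])@c["Rw"]; print(n,p,cv2.projectPoints(q.reshape(1,3),np.zeros(3),np.zeros(3),c["K"],c["D"])[0].ravel().round(1))
```

```text
[0.7763 0.6586 0.6681] [0.3227 0.6727 0.7823]
[[0.4338 0.0586 0.1501 0.0028]
 [0.4517 0.0606 0.1499 0.0035]]
S [ 0.4525 -0.0011  0.1282] [309.2 195.7]
S [0.451, 0.001, 0.155] [310.  184.2]
S [0.451, 0.001, 0.128] [310.4 196.1]
D [ 0.4525 -0.0011  0.1282] [330.  186.1]
D [0.451, 0.001, 0.155] [330.9 175.9]
D [0.451, 0.001, 0.128] [330.6 187. ]
```

The key is still upright in the socket, with its top at z≈0.15. The shut fingertips rest on top of the bar at scene (308,185) and side (330,179). That doesn't agree with a reported TCP height of 0.128, so I'll raise the tool and check the tip height against the fixed cameras.

```bash
python3 -m jog '[[[0,0,-0.04],[0,0,0]],[[0,0,-0.08],[0,0,0]],[[0,0,-0.1],[0,0,0]],[[0,0,-0.1],[0,0,0]],[[0,0,-0.1],[0,0,0]]]'
python3 to.py 0.451 0.001 0.226 56
python3 - <<'E'
from h import *
np.set_printoptions(precision=4,suppress=True)
S=cam("scene");D=cam("side");W=cam("wrist")
o=ctrl.get_obs();out=[];print(o["tool_pos"],o["q"])
for n,c in (("S",S),("D",D),("W",W)):
    p=o["tool_pos"];q=(np.array(p)-c["C"])@c["Rw"]; u=cv2.projectPoints(q.reshape(1,3),np.zeros(3),np.zeros(3),c["K"],c["D"])[0].ravel();print(n,u)
    x,y=(int(u[0])-32,int(u[1])-60) if n!="W" else (220,100)
    cr=c["image"][y:y+120,x:x+64] if n!="W" else c["image"][80:480,160:480]
    print(x,y)
    if n!="W": cv2.circle(cr,(int(u[0])-x,int(u[1])-y),0,(0,255,0),-1)
    out.append(cv2.resize(cr,(240,450) if n!="W" else (320,400),interpolation=cv2.INTER_CUBIC))
out[2]=cv2.copyMakeBorder(out[2],0,50,0,0,cv2.BORDER_CONSTANT)
cv2.imwrite("pics/c4.png",np.hstack(out)); cv2.imwrite("pics/w4.png",W["image"])
E
```

```text
t: 4.3
tool_pos: [0.4507, -0.0009, 0.2256]
tool_rot: [2.775, 1.471, 0.0]
contact_force: [-0.8, -0.9, -1.1]
opening: -0.0002
grip_force: 0.0
t 4.30 pos [ 0.4507 -0.0009  0.2256] shift [ 0.0018 -0.0008 -0.0004] turn [ 0.0004 -0.0001 -0.0024] F [-0.8 -0.9 -1.1] T [ 0.038  0.018 -0.023] q6 0.43
[ 0.4496 -0.0008  0.2237] [-0.1676 -0.3959  1.976   0.      1.5649  0.4283]
S [309.3753 150.8584]
277 90
D [332.7461 144.7598]
300 84
W [315.6359 277.5848]
220 100
```

View pics/c4.png

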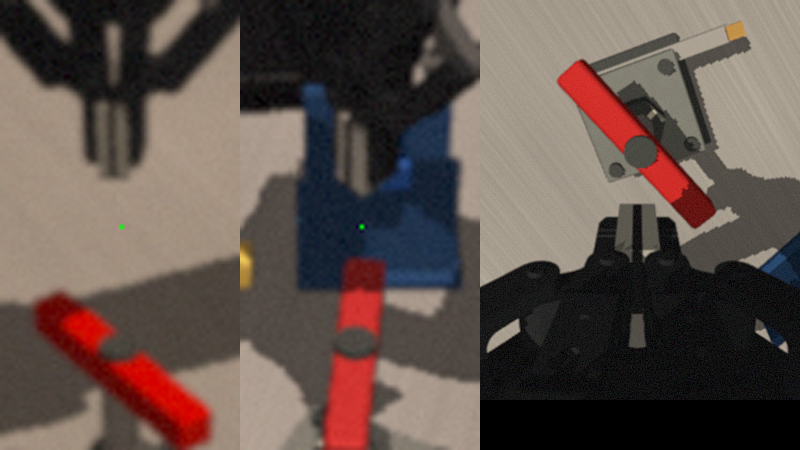

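Run:
```python
from h import *
np.set_printoptions(precision=4,suppress=True)
S=cam("scene");D=cam("side");W=cam("wrist")
print(ctrl.get_obs()["tool_pos"],tri(S,[[306.9,137.2],[308.5,182]],D,[[332.3,134.9],[330.7,175.2]]))
m,cs=comps(W["image"],amin=300)
pts=np.vstack(cs); e=axis_ends(pts); print(e)
for dz in (0,.012,.026):
    w=onplane(W,np.r_[e,[[320,231]]],.155-dz); d=w[0]-w[1]; print(dz,w[:2].mean(0),w[2],np.linalg.norm(d),np.degrees(np.arctan2(d[1],d[0])))
```

```text
[ 0.45   -0.0009  0.2243] [[ 0.4514 -0.0023  0.2468  0.0063]
 [ 0.452  -0.0014  0.1567  0.0036]]
[[248.0713 148.9335]
 [387.4062 298.2209]]
0 [0.4546 0.0005 0.155 ] [ 0.4526 -0.0008  0.155 ] 0.1262435521826025 97.85920733041607
0.012 [ 0.4528 -0.0023  0.143 ] [ 0.4507 -0.0037  0.143 ] 0.13263937978508064 97.85920733041607
0.026 [ 0.4507 -0.0057  0.129 ] [ 0.4485 -0.0071  0.129 ] 0.14010117865463845 97.85920733041608
```

Triangulation puts the fingertips at z≈0.247 where the reported TCP is 0.224, so they are about 25 mm behind it. The cap is at (0.452, −0.001, 0.156) and the bar at 98°. I'll grasp again about 23 mm deeper.

```bash
python3 -m jog '[[[0,0,0],[0,0,-0.15]],[[0,0,0],[0,0,-0.3]],[[0,0,0],[0,0,-0.45]],[[0,0,0],[0,0,-0.6]],[[0,0,0],[0,0,-0.733]]]' 1.0
python3 -m jog '[[[0,0,0],[0,0,0]]]'
python3 to.py 0.452 -0.0005 0.104 98
```

```text
t: 5.1
tool_pos: [0.4503, -0.001, 0.225]
tool_rot: [-2.057, -2.373, 0.001]
contact_force: [-0.1, -0.1, 0.5]
opening: 0.0725
grip_force: 0.0
t: 5.2
tool_pos: [0.4504, -0.001, 0.2251]
tool_rot: [-2.064, -2.367, 0.001]
contact_force: [-0.9, -0.9, 0.3]
opening: 0.0847
grip_force: 0.0
t 5.20 pos [ 0.4504 -0.001   0.2251] shift [0.0002 0.0018 0.1211] turn [-0.0011 -0.0004 -0.0029] F [-0.9 -0.9  0.3] T [-0.038 -0.042  0.025] q6 -0.30
```

```bash
python3 -m jog '[[[0,0.002,0.04],[0,0,0]],[[0,0.002,0.08],[0,0,0]],[[0,0.002,0.105],[0,0,0]],[[0,0.002,0.121],[0,0,0]],[[0,0.002,0.121],[0,0,0]]]'
python3 -m jog '[[[0,0,0],[0,0,0]],[[0,0,0],[0,0,0]],[[0,0,0],[0,0,0]],[[0,0,0],[0,0,0]],[[0,0,0],[0,0,0]]]' 0.0 80
python3 -m jog '[[[0,0,0],[0,0,0]],[[0,0,0],[0,0,0]]]'
python3 to.py 0.452 -0.0005 0.104 98
```

```text
t: 5.7
tool_pos: [0.4501, -0.0003, 0.1013]
tool_rot: [-2.064, -2.361, 0.006]
contact_force: [-0.1, 0.3, -0.2]
opening: 0.0855
grip_force: 0.0
t: 6.2
tool_pos: [0.4531, -0.0009, 0.1059]
tool_rot: [2.064, 2.367, 0.001]
contact_force: [-1.8, 0.1, 3.3]
opening: 0.0186
grip_force: 78.6
t: 6.4
tool_pos: [0.4531, -0.0009, 0.1058]
tool_rot: [2.064, 2.367, 0.001]
contact_force: [-2.4, -0.1, 5.1]
opening: 0.0187
grip_force: 79.1
t 6.40 pos [ 0.4531 -0.0009  0.1058] shift [ 0.0005 -0.001   0.0018] turn [ 0.001   0.0004 -0.0027] F [-2.4 -0.1  5.1] T [0.038 0.438 0.02 ] q6 -0.30
```

```bash
python3 -m jog '[[[0,0,0],[0,0,0.03]],[[0,0,0],[0,0,0.06]],[[0,0,0],[0,0,0.06]]]'|tail -3; python3 to.py 0.452 -0.0005 0.104 8
python3 -m jog '[[[0,0,0],[0,0,0.03]],[[0,0,0],[0,0,0.06]],[[0,0,0],[0,0,0.06]]]'|tail -3; python3 to.py 0.452 -0.0005 0.104 8
python3 -m jog '[[[0,0,0],[0,0,0.05]],[[0,0,0],[0,0,0.1]],[[0,0,0],[0,0,0.1]]]'|tail -3; python3 to.py 0.452 -0.0005 0.104 8
```

```text
contact_force: [-2.5, -0.4, 5.9]
opening: 0.0181
grip_force: 79.2
t 6.70 pos [ 0.4529 -0.0009  0.1058] shift [ 0.0004 -0.0008  0.0018] turn [5.0000e-04 1.0000e-04 1.5078e+00] F [-2.5 -0.4  5.9] T [0.015 0.558 0.061] q6 -0.24
contact_force: [-3.4, -0.6, 7.4]
opening: 0.0186
grip_force: 79.2
t 7.00 pos [ 0.4528 -0.0009  0.1059] shift [ 0.0004 -0.0008  0.0019] turn [4.0000e-04 4.0000e-04 1.4479e+00] F [-3.4 -0.6  7.4] T [-0.069  0.643  0.118] q6 -0.18
contact_force: [-3.5, -0.4, 6.2]
opening: 0.0187
grip_force: 79.2
t 7.30 pos [ 0.4527 -0.0009  0.1059] shift [ 0.0004 -0.0007  0.0019] turn [2.0000e-04 6.0000e-04 1.3476e+00] F [-3.5 -0.4  6.2] T [-0.024  0.689  0.061] q6 -0.08
```

```bash
python3 -m jog '[[[0,0,0],[0,0,0.13]],[[0,0,0],[0,0,0.27]],[[0,0,0],[0,0,0.41]],[[0,0,0],[0,0,0.55]],[[0,0,0],[0,0,0.7]]]'|tail -3; python3 to.py 0.452 -0.0005 0.104 3
python3 -m jog '[[[0,0,0],[0,0,0.14]],[[0,0,0],[0,0,0.28]],[[0,0,0],[0,0,0.42]],[[0,0,0],[0,0,0.56]],[[0,0,0],[0,0,0.56]]]'|tail -3; python3 to.py 0.452 -0.0005 0.104 3
python3 - <<'E'
from h import *
W=cam("wrist"); cv2.imwrite("pics/w5.png",W["image"])
E
```

```text
contact_force: [-6.5, 0.7, 9.8]
opening: 0.0185
grip_force: 79.4
t 7.80 pos [ 0.4521 -0.0007  0.1058] shift [ 0.0001 -0.0002  0.0018] turn [-0.0008  0.0019  0.7299] F [-6.5  0.7  9.8] T [0.106 1.22  0.169] q6 0.62
contact_force: [-5.4, 1.4, 10.5]
opening: 0.0185
grip_force: 79.6
t 8.30 pos [ 4.518e-01 -3.000e-04  1.059e-01] shift [0.0001 0.0002 0.0019] turn [-0.0013  0.0026  0.1733] F [-5.4  1.4 10.5] T [0.281 1.366 0.019] q6 1.18
```

View pics/w5.png

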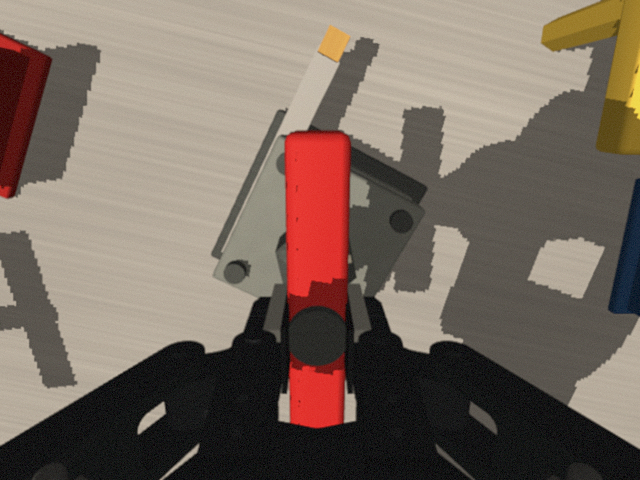

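The bar is firmly between the pads and has turned with the tool. It stands upright at x≈318, and the cap is at (318,335). I'll finish the turn, then lift.

```bash
python3 -m jog '[[[0,0,0],[0,0,0.09]],[[0,0,0],[0,0,0.18]],[[0,0,0],[0,0,0.18]]]'|tail -3; python3 to.py 0.452 -0.0005 0.104 3
python3 -m jog '[[[0,0,0],[0,0,-0.06]],[[0,0,0],[0,0,-0.06]]]'|tail -3; python3 to.py 0.452 -0.0005 0.104 3
python3 -m jog '[[[0,0,-0.02],[0,0,0]],[[0,0,-0.04],[0,0,0]],[[0,0,-0.08],[0,0,0]],[[0,0,-0.12],[0,0,0]],[[0,0,-0.14],[0,0,0]]]'
python3 to.py 0.483 0.245 0.25 77.5
python3 - <<'E'
from h import *
S=cam("scene");D=cam("side")
cv2.imwrite("pics/c6.png",np.hstack([c["image"][y:y+300,x:x+200] for c,x,y in ((S,230,80),(D,220,80))]).repeat(2,0).repeat(2,1))
E
```

```text
contact_force: [-7.0, 1.7, 10.4]
opening: 0.0184
grip_force: 79.6
t 8.65 pos [ 4.518e-01 -2.000e-04  1.059e-01] shift [0.0002 0.0003 0.0019] turn [-0.0014  0.0027 -0.0058] F [-7.   1.7 10.4] T [ 0.416  1.402 -0.047] q6 1.36
contact_force: [-5.1, 1.0, 9.5]
opening: 0.0184
grip_force: 79.6
t 8.85 pos [ 4.519e-01 -3.000e-04  1.059e-01] shift [0.     0.0002 0.0019] turn [-0.0011  0.0023  0.0565] F [-5.1  1.   9.5] T [ 0.278  1.31  -0.018] q6 1.30
t: 9.35
tool_pos: [0.4537, -0.0009, 0.2479]
tool_rot: [3.136, 0.169, 0.007]
contact_force: [0.0, 0.1, -1.8]
opening: 0.0187
grip_force: 78.8
t 9.35 pos [ 0.4537 -0.0009  0.2479] shift [ 0.0556 -0.2413 -0.0021] turn [ 0.0036 -0.003  -1.2449] F [ 0.   0.1 -1.8] T [-0.026 -0.052 -0.025] q6 1.30
```

View pics/c6.png

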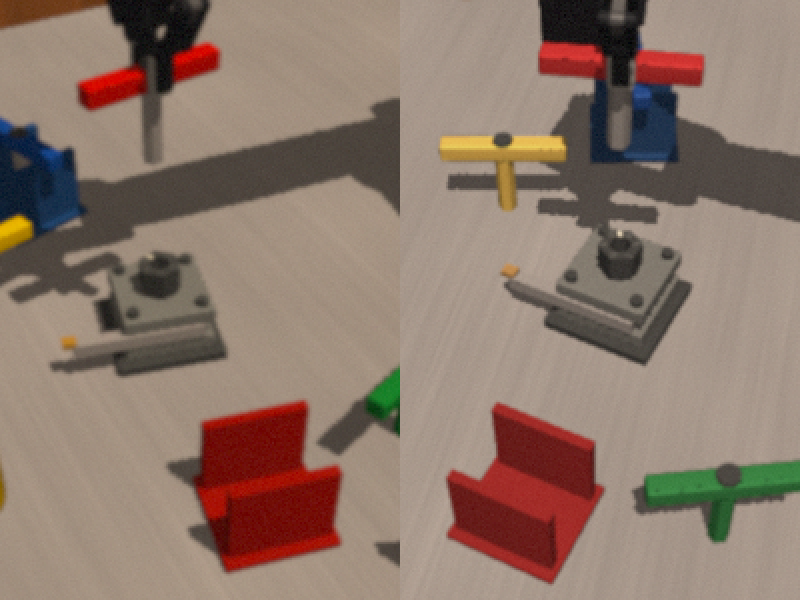

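The key is out and held upright. The screw head is at scene crop (160,270) with the socket empty. The red rack's corners are clear in both views: scene base front (227,572) and (341,543), side base front (449,535) and (551,581).

Run:
```python
from h import *
np.set_printoptions(precision=4,suppress=True)
S=cam("scene");D=cam("side")
s=lambda *p:np.array(p)/2+[230,80]
d=lambda *p:(np.array(p)-[400,0])/2+[220,80]
print("base +x+y,-x+y",tri(S,s([227,571],[341,543]),D,d([449,535],[551,581])))
print(onplane(S,s([227,571],[341,543],[195,487]),.006)); print(onplane(D,d([449,535],[551,581],[604,488]),.006))
print("near wall top +x,-x",tri(S,s([229,499],[340,469]),D,d([450,473],[556,517])))
print("far wall top",tri(S,s([203,422],[306,403]),D,d([495,405],[595,443])))
# key: shank tip, bar ends
print("shank tip",tri(S,s([152,161]),D,d([620,150])), ctrl.get_obs()["tool_pos"])
```

```text
base +x+y,-x+y [[0.537  0.279  0.0001 0.0013]
 [0.4426 0.3024 0.0041 0.001 ]]
[[0.539  0.2816 0.006 ]
 [0.4435 0.3028 0.006 ]
 [0.5207 0.195  0.006 ]]
[[0.5352 0.2827 0.006 ]
 [0.4423 0.3038 0.006 ]
 [0.4196 0.2092 0.006 ]]
near wall top +x,-x [[0.5313 0.2673 0.0783 0.0014]
 [0.4407 0.2851 0.0787 0.0013]]
far wall top [[0.514  0.1979 0.0858 0.0037]
 [0.4263 0.2149 0.0816 0.0006]]
shank tip [[ 0.4545 -0.0032  0.2018  0.0048]] [ 0.4521 -0.0006  0.2433]
```

```bash
python3 to.py 0.480 0.246 0.245 78
python3 - <<'E'
from h import *
D=cam("side"); print(onplane(D,[[340,323.5],[340,330]],.08))
E
python3 -m jog '[[[0.053,-0.243,0],[0,0,-1.25]],[[0.053,-0.243,0],[0,0,-1.25]],[[0.053,-0.243,0],[0,0,-1.25]],[[0.053,-0.243,0],[0,0,-1.25]],[[0.053,-0.243,0],[0,0,-1.25]]]'
python3 to.py 0.480 0.246 0.245 78
```

```text
t 9.55 pos [ 0.4521 -0.0006  0.2433] shift [ 0.0542 -0.2422 -0.0017] turn [-1.4000e-03  1.0000e-03 -1.2536e+00] F [ 0.1 -0.1 -3.2] T [-0.024 -0.056  0.024] q6 1.30
[[0.38337103 0.24630414 0.08      ]
 [0.38109204 0.2576938  0.08      ]]
t: 10.1
tool_pos: [0.4777, 0.2482, 0.2414]
tool_rot: [-2.853, -1.316, 0.007]
contact_force: [1.0, -0.2, -2.3]
opening: 0.0186
grip_force: 79.1
t 10.10 pos [0.4777 0.2482 0.2414] shift [-0.0002  0.0032 -0.0036] turn [-0.0031  0.0034 -0.4971] F [ 1.  -0.2 -2.3] T [-0.018 -0.052  0.01 ] q6 1.05
```

```bash
python3 -m jog '[[[0,0.002,0],[0,0,-0.15]],[[0,0.002,0],[0,0,-0.3]],[[0,0.002,0],[0,0,-0.43]],[[0,0.002,0],[0,0,-0.497]],[[0,0.002,0],[0,0,-0.497]]]' |tail -5
python3 to.py 0.480 0.246 0.12 78
python3 - <<'E'
from h import *
S=cam("scene");D=cam("side")
cv2.imwrite("pics/c7.png",np.hstack([c["image"][y:y+300,x:x+200] for c,x,y in ((S,270,120),(D,190,140))]).repeat(2,0).repeat(2,1))
E
```

```text
tool_pos: [0.4794, 0.2449, 0.2415]
tool_rot: [-2.447, -1.968, 0.007]
contact_force: [-0.8, 0.2, -3.0]
opening: 0.0186
grip_force: 79.2
t 10.60 pos [0.4794 0.2449 0.2415] shift [0.0015 0.0009 0.1215] turn [-0.0043  0.0026 -0.0066] F [-0.8  0.2 -3. ] T [ 0.037 -0.04  -0.004] q6 0.55
```

View pics/c7.png

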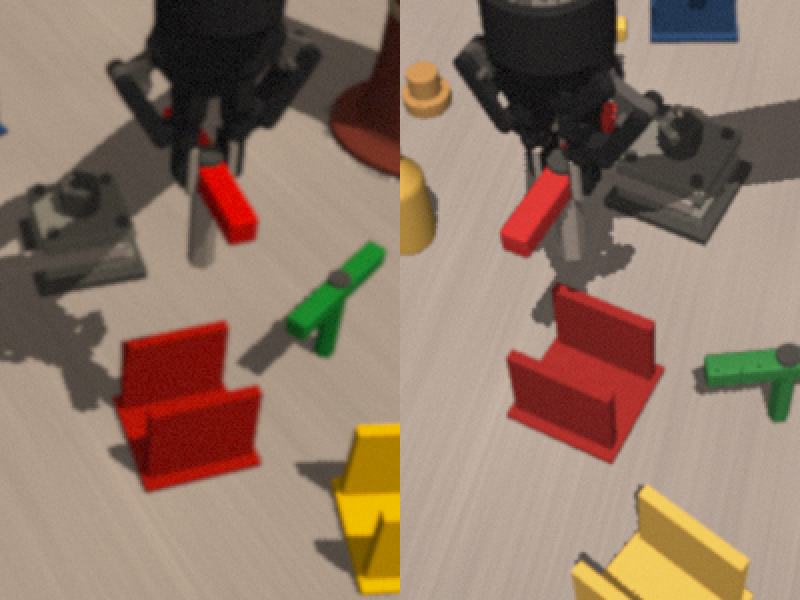

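The key hangs over the rack with its crossbar running across the walls in both views. The shank tip is at scene (371,252) and side (276,270).

```bash
python3 - <<'E'
from h import *
S=cam("scene");D=cam("side"); print(tri(S,[[371,252]],D,[[276,269.5]]).round(4))
E
python3 -m jog '[[[0,0,0.04],[0,0,0]],[[0,0,0.08],[0,0,0]],[[0,0,0.12],[0,0,0]],[[0,0,0.13],[0,0,0]],[[0,0,0.13],[0,0,0]]]'
python3 to.py 0.480 0.246 0.06 78
```

```text
[[0.4784 0.2484 0.1968 0.0048]]
t: 11.3
tool_pos: [0.4792, 0.2447, 0.1127]
tool_rot: [-2.447, -1.967, 0.007]
contact_force: [0.4, 0.5, -1.7]
opening: 0.0182
grip_force: 79.1
t 11.30 pos [0.4792 0.2447 0.1127] shift [0.0016 0.0007 0.0527] turn [-0.0039  0.0024 -0.0071] F [ 0.4  0.5 -1.7] T [-0.002 -0.043 -0.007] q6 0.55
```

```bash
python3 -m jog '[[[0,0,0.025],[0,0,0]],[[0,0,0.04],[0,0,0]],[[0,0,0.048],[0,0,0]],[[0,0,0.048],[0,0,0]]]'
python3 -m jog '[[[0,0,0.003],[0,0,0]],[[0,0,0.006],[0,0,0]],[[0,0,0.006],[0,0,0]]]'
python3 to.py 0.480 0.246 0.056 78
```

```text
t: 11.7
tool_pos: [0.4804, 0.2452, 0.0665]
tool_rot: [-2.448, -1.969, 0.002]
contact_force: [-0.3, -0.2, -2.4]
opening: 0.0187
grip_force: 79.3
t: 12.0
tool_pos: [0.4808, 0.2453, 0.061]
tool_rot: [2.448, 1.969, 0.001]
contact_force: [-0.4, 0.5, -2.5]
opening: 0.0182
grip_force: 79.3
t 12.00 pos [0.4808 0.2453 0.061 ] shift [ 0.0005 -0.001   0.005 ] turn [ 0.0003 -0.0002 -0.0066] F [-0.4  0.5 -2.5] T [0.013 0.006 0.028] q6 0.55
```

```bash
python3 -m jog '[[[0,0,0.002],[0,0,0]],[[0,0,0.004],[0,0,0]],[[0,0,0.004],[0,0,0]]]'
python3 -m jog '[[[0,0,0.001],[0,0,0]],[[0,0,0.003],[0,0,0]],[[0,0,0.003],[0,0,0]]]'
```

```text
t: 12.3
tool_pos: [0.4804, 0.2452, 0.0564]
tool_rot: [-2.448, -1.969, 0.001]
contact_force: [-0.2, 0.2, -3.1]
opening: 0.0185
grip_force: 79.3
t: 12.6
tool_pos: [0.4812, 0.2454, 0.0559]
tool_rot: [2.448, 1.969, 0.0]
contact_force: [-5.1, -2.2, 7.5]
opening: 0.0187
grip_force: 80.7
```

Contact came at TCP 0.056, as expected for the bar resting on the walls. Now I'll release and withdraw.

```bash
python3 -m jog '[[[0,0,0],[0,0,0]],[[0,0,0],[0,0,0]],[[0,0,0],[0,0,0]],[[0,0,0],[0,0,0]]]' 0.6
python3 -m jog '[[[0,0,-0.03],[0,0,0]],[[0,0,-0.07],[0,0,0]],[[0,0,-0.12],[0,0,0]],[[0,0,-0.17],[0,0,0]],[[0,0,-0.2],[0,0,0]]]'
python3 -m jog '[[[0,0.03,0],[0,0,0]],[[0,0.08,0],[0,0,0]],[[0,0.12,0],[0,0,0]],[[0,0.12,0],[0,0,0]],[[0,0.12,0],[0,0,0]]]'
python3 - <<'E'
from h import *
S=cam("scene");D=cam("side")
cv2.imwrite("pics/c8.png",np.hstack([c["image"][y:y+300,x:x+200] for c,x,y in ((S,220,120),(D,210,90))]).repeat(2,0).repeat(2,1))
E
```

```text
t: 13.0
tool_pos: [0.4807, 0.2452, 0.0536]
tool_rot: [-2.448, -1.969, -0.0]
contact_force: [0.7, 0.2, 0.3]
opening: 0.0516
grip_force: 0.0
t: 13.5
tool_pos: [0.482, 0.2457, 0.2588]
tool_rot: [2.446, 1.968, 0.009]
contact_force: [1.1, 0.0, 0.0]
opening: 0.0511
grip_force: 0.0
t: 14.0
tool_pos: [0.5981, 0.2192, 0.2526]
tool_rot: [-2.448, -1.967, 0.003]
contact_force: [0.1, -0.4, 0.1]
opening: 0.0514
grip_force: 0.0
```

View pics/c8.png

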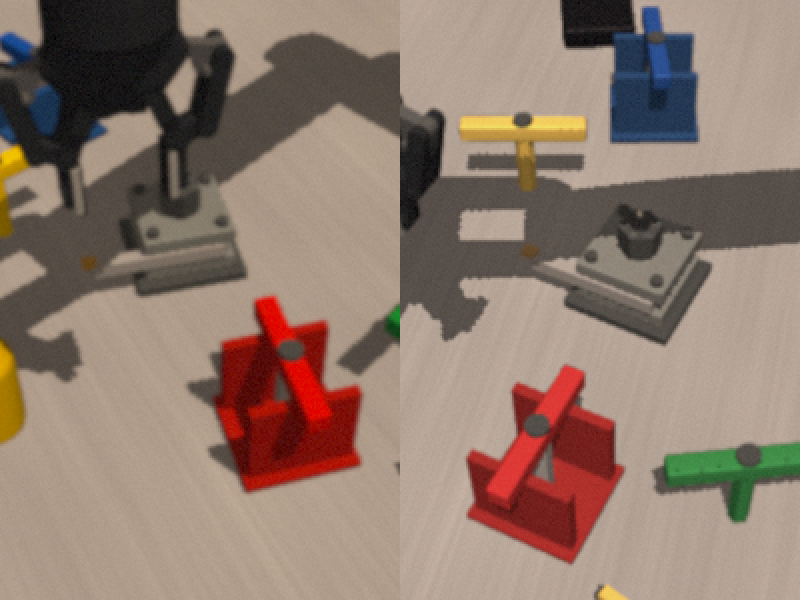

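Both views show the red key hanging upright, with its crossbar across the two red walls (cap at scene crop (290,350), side crop (537,425)). The blue key still hangs in its rack and the arm is clear.

```bash
python3 -c "from station import job; print(job.finish_job())"
```

```text
the job is handed in; nothing more can be done
None
```

I turned the red key about 100° clockwise, or roughly 90° at the screw after the play. I estimated that from the tool's turn, since I couldn't read the screw itself. The key now hangs upright in the red rack and the blue key was left alone. My first grasp slipped off the bar and I had to repeat it; I handed the job in at about 14 s.

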